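Set support posts in height order on the rail

TASK

Set up the rail to carry a sloping handrail for tacking: stand the four painted support posts upright on the rail's four round seats, one post centred on each seat, with the tallest next to the red end stop and each next one shorter, down to the shortest farthest from it. Let go of them all and leave them standing still.

Things in the scene. Friction and masses are not known exactly. Their poses are not given: they have to be found in the camera images.
- white_post_center (a point): Loose upright round support post painted white, with a bare steel foot band and a small dark hole in its painted top face: 36 mm diameter, 85 mm tall (the tallest of the four), about 280 g. The point is its centre, 42.5 mm above its underside; z is the post's axis, up. Starts standing on the table; smooth sides, grasp anywhere round it.
- green_post_center (a point): Loose upright round support post painted green, with a bare steel foot band and a small dark hole in its painted top face: 36 mm diameter, 70 mm tall (second tallest of the four), about 230 g. The point is its centre, 35 mm above its underside; z is the post's axis, up. Starts standing on the table; smooth sides, grasp anywhere round it.
- blue_post_center (a point): Loose upright round support post painted blue, with a bare steel foot band and a small dark hole in its painted top face: 36 mm diameter, 55 mm tall (third tallest of the four), about 180 g. The point is its centre, 27.5 mm above its underside; z is the post's axis, up. Starts standing on the table; smooth sides, grasp anywhere round it.
- yellow_post_center (a point): Loose upright round support post painted yellow, with a bare steel foot band and a small dark hole in its painted top face: 36 mm diameter, 40 mm tall (the shortest of the four), about 130 g. The point is its centre, 20 mm above its underside; z is the post's axis, up. Starts standing on the table; smooth sides, grasp anywhere round it.
- seat_1: One of four identical round black seats with a white ring, fixed on the rail in a row along its length, about 80 mm apart (64 to 96). Disc 56 mm diameter, 6 mm thick, flat top. Origin at the centre of its underside, which lies on the rail's top face (12 mm above the table), so its top is 18 mm above the table. The seat numbers do not tell the order along the rail.
- seat_2: One of four identical round black seats with a white ring, fixed on the rail in a row along its length, about 80 mm apart (64 to 96). Disc 56 mm diameter, 6 mm thick, flat top. Origin at the centre of its underside, which lies on the rail's top face (12 mm above the table), so its top is 18 mm above the table. The seat numbers do not tell the order along the rail.
- seat_3: One of four identical round black seats with a white ring, fixed on the rail in a row along its length, about 80 mm apart (64 to 96). Disc 56 mm diameter, 6 mm thick, flat top. Origin at the centre of its underside, which lies on the rail's top face (12 mm above the table), so its top is 18 mm above the table. The seat numbers do not tell the order along the rail.
- seat_4: One of four identical round black seats with a white ring, fixed on the rail in a row along its length, about 80 mm apart (64 to 96). Disc 56 mm diameter, 6 mm thick, flat top. Origin at the centre of its underside, which lies on the rail's top face (12 mm above the table), so its top is 18 mm above the table. The seat numbers do not tell the order along the rail.
- red_stop: Fixed red end stop block on one end of the rail (either end): 70 mm across the rail, 22 mm along it, 30 mm tall; origin at the centre of its underside, on the rail's top face. The nearest seat's centre is about 70 mm from it, the farthest about 310 mm. A like block painted grey (not listed) stands on the rail's other end.
- rail: Fixed flat aluminium bar 430 mm long, 70 mm wide, 12 mm thick, lying on the table roughly crosswise to the robot, turned by up to 0.3 rad. Origin at the centre of its underside; its y axis runs along its length, x across it, z up.
There are look-alikes about, which are no part of the job. Of the things shaped like the part that bears blue_post_center, the blue one is meant.

How it is judged (in metres and radians):
At the end, for the whole second after the job is handed in: Counting along the rail from the red stop, the white (tallest), green, blue and yellow (shortest) posts stand on the first, second, third and fourth seats: each post's axis within 12 mm of its seat's centre, resting on the seat's top (height within 4 mm), upright within 0.08 rad, and still (horizontal distance between white_post_center and red_stop between 0.04 and 0.1 m and (horizontal distance between white_post_center and seat_1 below 0.012 m or horizontal distance between white_post_center and seat_2 below 0.012 m or horizontal distance between white_post_center and seat_3 below 0.012 m or horizontal distance between white_post_center and seat_4 below 0.012 m) and height (world z) of white_post_center between 0.0565 and 0.0645 m and angle between each of white_post_center, green_post_center, blue_post_center, yellow_post_center's own z axis and vertical below 0.08 rad and linear speed of each of white_post, green_post, blue_post, yellow_post below 0.02 m/s and horizontal distance between green_post_center and red_stop between 0.12 and 0.18 m and (horizontal distance between green_post_center and seat_1 below 0.012 m or horizontal distance between green_post_center and seat_2 below 0.012 m or horizontal distance between green_post_center and seat_3 below 0.012 m or horizontal distance between green_post_center and seat_4 below 0.012 m) and height (world z) of green_post_center between 0.049 and 0.057 m and horizontal distance between blue_post_center and red_stop between 0.2 and 0.26 m and (horizontal distance between blue_post_center and seat_1 below 0.012 m or horizontal distance between blue_post_center and seat_2 below 0.012 m or horizontal distance between blue_post_center and seat_3 below 0.012 m or horizontal distance between blue_post_center and seat_4 below 0.012 m) and height (world z) of blue_post_center between 0.0415 and 0.0495 m and horizontal distance between yellow_post_center and red_stop between 0.28 and 0.34 m and (horizontal distance between yellow_post_center and seat_1 below 0.012 m or horizontal distance between yellow_post_center and seat_2 below 0.012 m or horizontal distance between yellow_post_center and seat_3 below 0.012 m or horizontal distance between yellow_post_center and seat_4 below 0.012 m) and height (world z) of yellow_post_center between 0.034 and 0.042 m); the robot touches nothing.
It also fails if it takes over 96 s, if anything falls off the work surface, if the arm or the gripper's body presses on something with over 40 N, if the wrist force passes 120 N, or if a joint passes its speed limit or range.

ROBOT

A 6-joint arm with a two-finger parallel gripper is mounted at the origin on the work surface. World frame = base frame: x ahead of the robot, y to its left, z up, the work surface at z = 0. Lengths are in mm, angles in rad, forces in N, time in s.
With the tool pointing down it reaches from about 300 to 775 mm from the base axis. Payload 14.6 kg.
Tool frame: the origin (TCP) lies between the finger pads; the fingertips stand 25 mm ahead of it and the grasp point (between the pads) lies 6 mm ahead of it; z points along the fingers, y is the line along which they close (so a half turn about z gives the same grasp; the last joint's range is limited). The gripper opens to 94 mm and grips with 3 to 60 N. Pads are 16 mm wide; open, the fingers measure 119 mm over their backs; the gripper's body (75 mm by 177 mm) begins 78 mm behind the grasp point.
Start: joints at [1.099, 0.3, 1.521, -0, 1.321, -0.067], TCP at [216.606, 505.541, 230.446] pointing down, gripper open.
Joint ranges: [-3.03, 3.03], [-0.79, 2.21], [0.23, 2.52], [-1.04, 4.18], [0, 3.07], [-2.55, 2.55]. Speed limits (rad/s): [2.22, 2.22, 2.57, 3.14, 3.14, 3.14].

INTERFACE

Orientations are given as [roll, pitch, yaw] about the fixed x, y, z axes, in that order (R = Rz(yaw) Ry(pitch) Rx(roll)).
In Python, from cell import manip gives the robot as it stands. The module is installed in compiled form; this text tells all that it offers.
- The arm moves only by the tool step_arm, never from a script. Its argument "series" is one flat list of numbers, 5 for each row, row after row: the shift along the world's x, y, z in mm, then the turn about the world's z in rad, then the closure, from 0 (fully open) to 1 (shut). In form: [dx, dy, dz, spin, jaw, dx, dy, dz, spin, jaw, ...]. A call has 1 to 20 rows; each row shifts and turns the commanded pose from where the row before left it; what a row does not reach is not made up. A row lasts 1/8 s, in which the tool goes at most 62.5 mm and 10.7 degrees, less where a joint would pass 70% of its speed; a pose out of reach is approached as far as the arm can. A call is refused whole if a number of a shift passes 62.5 or a number of a turn 0.188, either way. A call with a gripper value outside its range is refused whole. The fingers move at their own pace and stop on an object; "squeeze" is the grip in N (left out, the last holds). Time passes only in rows, so rows that do not move let the fingers close. It gives the time, the measured TCP pose, the force, the opening and the grip force at its end, in the units of the state.
- manip.read_state(): the state, without advancing time (a new reading comes with each control period).
- manip.camera(name): name is "scene" or "side" or "wrist"; returns (picture, depth): 400x640x3 uint8, blue, green, red; 400x640 float32, mm along the optical axis (not along the pixel's ray), 0 where there is no reading.
- manip.camera_info(name): a dict with "fovy" (degrees; the focal length in pixels is half the picture's height over the tangent of half this angle, whatever the lens; pixels are square), "cx", "cy" (the principal point, pixels), "k1" (the pictures are not rectified: a ray, as slopes to the right and down, at radius r is drawn at 1 + k1 r^2 times it, then the intrinsics apply), "eye" and "orientation" of the camera in the world. Camera axes: x right, y down, z forward; pixel columns grow to the right and rows downward; lengths in mm; the calibration is good to about 2 mm. A picture is of the moment at which its call begins: read the wrist's pose just before it. camera_info takes no time and is no camera call; for the wrist camera it gives the pose at the moment of the call.
- manip.sign_off(): hands the job in; it is judged then, once.
The state is a dict: "clock": time; "joints": joint angles; "qd": joint speeds; "effort": joint torques, N m; "eef_pos": TCP position; "eef_rot": TCP orientation; "wrist_force": force on the tool from outside, world axes, zero at the start; "moment": the same for the moment, N m; "finger_gap": finger opening in mm; "finger_force": force on a finger pad.
Only numpy, scipy, OpenCV 4.12 (cv2) and the standard library are available. Lean on these libraries where they do the work, as an engineer would, in place of code of your own. Each camera call takes 0.05 s, during which the arm holds its last target. There are 200 camera calls.

## Working session

There is one attempt and no reset: what is moved stays moved. The work goes in short steps, Python scripts to look and compute and a tool call to move; the robot and the scene stay as the last step left them, time stands still between calls to the robot, and variables do not carry over. Pictures are saved under pics/ and viewed, at most 14 in all, crops included, and the job is handed in when it is done.

Besides the shell and the picture viewer there is one more tool, called after "Request:" as name(argument=value, ...) on one line, values as JSON. step_arm: Moves the arm, as the interface text tells. Its arguments: {"type":"object","properties":{"series":{"type":"array"},"squeeze":{"type":"number"}},"required":["series"]}

```bash
mkdir -p pics
cat > h.py <<'E'
import numpy as np, cv2
from scipy.spatial.transform import Rotation as R
from cell import manip
def cam(n):
    i=manip.camera_info(n); p,d=manip.camera(n); return p,d,i
def Rm(i):
    o=np.array(i["orientation"],float)
    if o.shape==(3,3): return o
    return R.from_euler('xyz',o).as_matrix()
def rays(i,uv):
    uv=np.atleast_2d(np.array(uv,float)); f=200/np.tan(np.radians(i["fovy"])/2)
    K=np.array([[f,0,i["cx"]],[0,f,i["cy"]],[0,0,1]])
    s=cv2.undistortPoints(uv[:,None],K,np.array([i["k1"],0,0,0.]))[:,0]
    return np.c_[s,np.ones(len(s))]@Rm(i).T
def onplane(i,uv,z):
    r=rays(i,uv); e=np.array(i["eye"]); return e+r*((z-e[2])/r[:,2])[:,None]
E
python3 - <<'E'
from h import *
print(manip.read_state())
for n in("scene","side","wrist"):
    p,d,i=cam(n); print(n,i); cv2.imwrite(f"pics/{n}0.png",p); np.save(f"pics/{n}0.npy",d)
E
```

```text
{'clock': 0.0, 'joints': array([ 1.09940862e+00,  3.00453823e-01,  1.52157490e+00, -6.18319437e-06,
        1.32066592e+00, -6.65861109e-02]), 'qd': array([-1.46560743e-03,  2.83310412e-05,  1.65467885e-04,  9.66629898e-04,
       -8.91838909e-04, -7.39838106e-04]), 'effort': array([ 2.53477401e-04, -5.31809986e+01, -3.52732050e+01,  7.08064903e-02,
        2.44740327e-02, -6.79042205e-05]), 'eef_pos': array([216.50523623, 505.35083218, 229.89839757]), 'eef_rot': array([-3.14049270e+00, -6.73474306e-05,  2.73679256e+00]), 'wrist_force': array([-0.04408218, -0.49136844,  0.17714768]), 'moment': array([-0.07923718,  0.02935806, -0.05185639]), 'finger_force': 0.0, 'finger_gap': 94.39015968866026}
scene {'fovy': 54.98521759816472, 'cx': 328.0434347043636, 'cy': 197.12893739389088, 'k1': -0.0001623502427228098, 'eye': array([ 874.95419063, -538.28858725,  599.82379449]), 'orientation': array([-2.29579932, -0.00356865,  0.55155083])}
side {'fovy': 49.97612613889291, 'cx': 322.5076603271785, 'cy': 203.37712455459007, 'k1': -0.09229686530909068, 'eye': array([204.12999092, 373.76976178, 725.50495372]), 'orientation': array([-2.46099846, -0.01479061, -2.37762505])}
wrist {'fovy': 70.40662561861129, 'cx': 320.9582969667297, 'cy': 199.0366159204194, 'k1': -0.01788292834719658, 'eye': array([142.98251499, 536.53639252, 384.18248231]), 'orientation': array([2.86064338e+00, 1.17983477e-03, 1.16610284e+00])}
```

View pics/scene0.png

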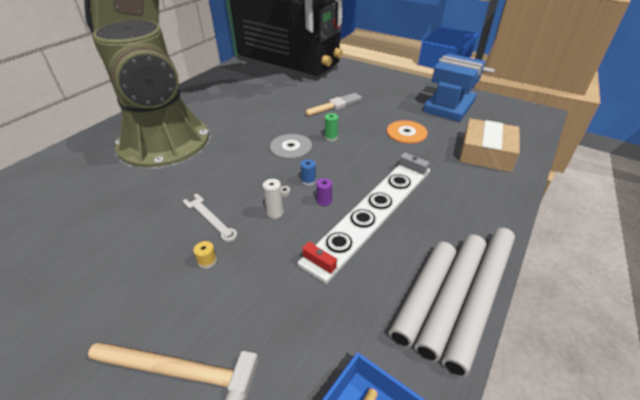

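View pics/side0.png

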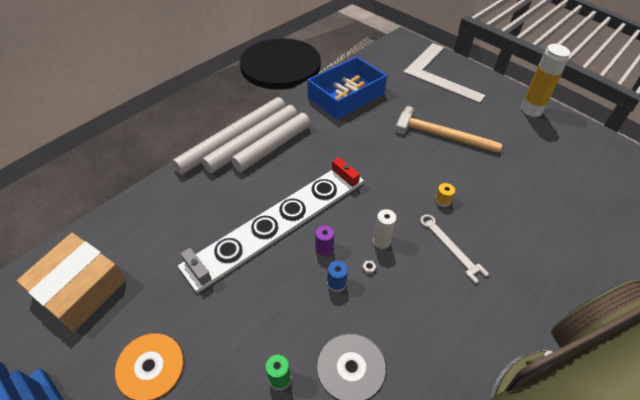

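The scene view shows a red stop at (320,257), seats at (339,241), (363,217), (380,200) and (400,181), white post (273,198), green (331,126), blue (308,172), purple (324,191) and yellow (204,254). Same-shaped candidates for blue are the one at side (338,276) and the purple one at side (325,240). The hue at (338,276) is plainly blue, so that one fits. I'll confirm it in a crop.

Run:
```python
from h import *
p=cv2.imread("pics/side0.png"); d=np.load("pics/side0.npy")
cv2.imwrite("pics/crop1.png",cv2.resize(p[165:315,295:475],None,fx=4,fy=4,interpolation=cv2.INTER_CUBIC))
hsv=cv2.cvtColor(p,cv2.COLOR_BGR2HSV)
for n,(x,y) in dict(blue=(338,276),purple=(325,240)).items(): print(n,hsv[y,x])
i=manip.camera_info("side")
# top-face hole: darkest blob near the top of each post
for n,(x,y,h) in dict(white=(386,216,85),green=(277,362,70),blue=(337,269,55),purple=(324,233,55),yellow=(446,188,40)).items():
    w=7; g=cv2.cvtColor(p,cv2.COLOR_BGR2GRAY)[y-w:y+w+1,x-w:x+w+1].astype(float)
    yy,xx=np.mgrid[-w:w+1,-w:w+1]; m=(xx**2+(1.4*yy)**2<36)
    wt=np.clip(np.median(g[m])-8-g,0,None)*m
    u,v=x+(wt*xx).sum()/wt.sum(),y+(wt*yy).sum()/wt.sum()
    print(n,u.round(1),v.round(1),onplane(i,(u,v),h).round(1))
# seats: dark pads in white rings, from black blob + white ring contours
g=cv2.cvtColor(p,cv2.COLOR_BGR2GRAY)
for x,y in((228,249),(264,226),(292,209),(324,188)):
    w=16; c=(g[y-w:y+w+1,x-w:x+w+1]<60).astype(np.uint8)
    n,l,s,ce=cv2.connectedComponentsWithStats(c)
    for k in range(1,n):
        if s[k,4]>20 : print("seat",x,y,s[k],(ce[k]+[x-w,y-w]).round(1),onplane(i,ce[k]+[x-w,y-w],18).round(1))
m=((hsv[...,0]<8)|(hsv[...,0]>172))&(hsv[...,1]>150)&(hsv[...,2]>80)
n,l,s,ce=cv2.connectedComponentsWithStats(m.astype(np.uint8)); k=1+s[1:,4].argmax(); print("red",s[k],ce[k],onplane(i,ce[k],35))
```

```text
blue [108 169 172]
purple [141 152 121]
white 386.6 215.9 [[448.8 -70.1  85. ]]
green 276.7 364.2 [[396.2 260.1  70. ]]
blue 337.5 268.5 [[449.4  64.6  55. ]]
purple 324.4 232.1 [[521.2  23.1  55. ]]
yellow 446.7 188.4 [[ 419.3 -250.6   40. ]]
seat 228 249 [  9  10  14  12 130] [227.5 248.7] [[646.6 165.5  18. ]]
seat 228 249 [ 4 13 25 16 77] [229.6 257.2] [[628.4 174.9  18. ]]
seat 264 226 [ 10  11  14  10 114] [264.1 225.5] [[637.8  77.9  18. ]]
seat 264 226 [ 5 13 24 15 69] [266.2 233.5] [[619.7  88.1  18. ]]
seat 292 209 [ 10  10  13  10 107] [291.9 207.7] [[630.7   6.3  18. ]]
seat 292 209 [ 4 15 25 12 73] [293.2 215.4] [[614.   18.6  18. ]]
seat 324 188 [10 11 13 10 94] [323.8 187.6] [[621.7 -81.1  18. ]]
seat 324 188 [ 5 16 23 11 66] [324.5 194.8] [[606.2 -67.4  18. ]]
red [332 157  28  29 397] [345.2720403  171.23677582] [[ 610.84249941 -138.20300562   35.        ]]
```

View pics/crop1.png

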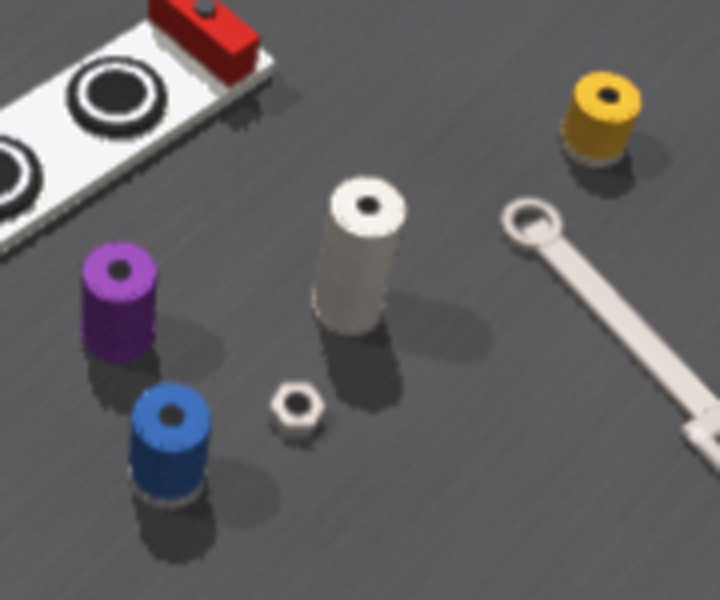

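Crop: blue post top is at crop (171,413) with a bare steel foot band. The purple look-alike at (120,270) has no band, so the blue one is confirmed. The nut at (297,405) lies clear of the grasps. I'll go above green first and turn the tool so it closes across the rail.

Request:
step_arm(series=[22.5, -30.7, 0, -0.158, 0, 22.5, -30.7, 0, -0.158, 0, 22.5, -30.7, 0, -0.158, 0, 22.5, -30.7, 0, -0.158, 0, 22.5, -30.7, 0, -0.158, 0, 22.5, -30.7, 0, -0.158, 0, 22.5, -30.7, 0, -0.158, 0, 22.5, -30.7, 0, -0.158, 0, 0, 0, 0, 0, 0, 0, 0, 0, 0, 0], squeeze=25)

```text
clock: 1.4
eef_pos: [396.4, 260.2, 230.3]
eef_rot: [-3.141, 0.0, 1.474]
wrist_force: [0.2, -0.1, 0.4]
finger_gap: 93.9
finger_force: 0.0
```

Run:
```python
from h import *
s=manip.read_state(); print(s["eef_pos"],s["eef_rot"],s["joints"])
p,d,i=cam("wrist"); print(i); cv2.imwrite("pics/w1.png",p)
```

```text
[396.35406102 260.19420755 230.32862286] [-3.14126486e+00  7.44562340e-06  1.47421279e+00] [5.03545324e-01 1.30338730e-01 1.72730101e+00 1.86588259e-04
 1.28422764e+00 6.00076101e-01]
{'fovy': 70.40662561861129, 'cx': 320.9582969667297, 'cy': 199.0366159204194, 'k1': -0.01788292834719658, 'eye': array([404.64657108, 339.69671648, 384.55802231]), 'orientation': array([ 2.86121798e+00, -7.42824532e-04, -9.64879835e-02])}
```

View pics/w1.png

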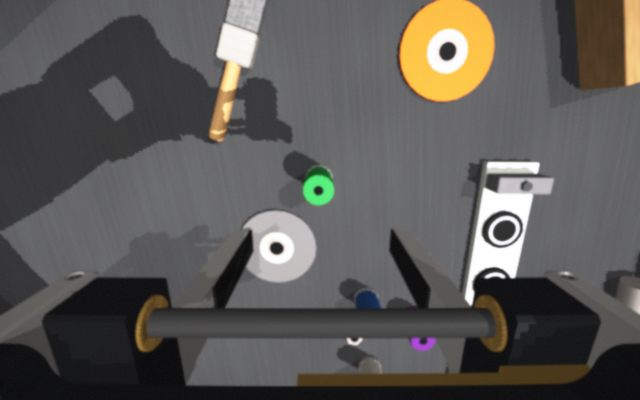

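Wrist view shows the green top at (318,190), with its hole at (319,189). I'll cast it and compare with the side view estimate.

```bash
cat >> h.py <<'E'
HSV=dict(green=((45,100,50),(80,255,255)),blue=((98,90,60),(118,255,255)),yellow=((18,120,80),(35,255,255)),white=((0,0,175),(180,40,255)))
def top(p,i,n,h,guess):
    "top face centre: bright colour mask blob nearest the guess, min enclosing ellipse"
    hsv=cv2.cvtColor(p,cv2.COLOR_BGR2HSV); m=cv2.inRange(hsv,*HSV[n])
    cs,_=cv2.findContours(m,cv2.RETR_EXTERNAL,cv2.CHAIN_APPROX_NONE)
    out=[]
    for c in cs:
        if cv2.contourArea(c)<80: continue
        # keep the bright (top-face) part of the blob
        b=np.zeros(m.shape,np.uint8); cv2.drawContours(b,[c],-1,255,-1)
        v=hsv[...,2]; t=np.percentile(v[(b>0)],85)*0.85; b[(v<t)]=0
        k=cv2.findContours(b,cv2.RETR_EXTERNAL,cv2.CHAIN_APPROX_NONE)[0]; k=max(k,key=cv2.contourArea)
        if len(k)<6: continue
        e=cv2.fitEllipse(cv2.convexHull(k)); P=onplane(i,e[0],h)[0]
        out.append((np.hypot(*(P-guess)[:2] if len(guess)==3 else P[:2]-guess),P.round(1),np.round(e[0],1),np.round(e[1],1)))
    return sorted(out,key=lambda t:t[0])[:1]
E
python3 - <<'E'
from h import *
p=cv2.imread("pics/w1.png"); i=manip.camera_info("wrist")
print(top(p,i,"green",70,(396,260)),onplane(i,(319,189),70),top(p,i,"blue",55,(449,65)))
g=cv2.cvtColor(p,cv2.COLOR_BGR2GRAY); print("seat4",onplane(i,(503,230),18))
p,d,i=cam("scene")
for n,h,c in(("green",70,(396,260)),("blue",55,(449,65)),("yellow",40,(419,-250)),("white",85,(449,-70))): print(n,top(p,i,n,h,c))
print("seats",onplane(i,[(339,241),(363,217),(380.5,199.5),(400,181)],18).round(1))
E
```

```text
[(np.float64(2.274902376854373), array([394., 261.,  70.]), array([318.2, 189.8]), array([28.7, 29.7]))] [[394.92651547 261.87153945  70.        ]] [(np.float64(34.03900291755389), array([448.6,  99. ,  55. ]), array([370.4, 299.1]), array([12.3, 23.6]))]
seat4 [[644.2168837  165.42809059  18.        ]]
green [(np.float64(1.5613871215973607), array([397.1, 258.9,  70. ]), array([331.3, 116.5]), array([ 7.7, 12.8]))]
blue [(np.float64(1.7404994236658653), array([450.4,  64. ,  55. ]), array([307.8, 163.4]), array([ 9.4, 14.3]))]
yellow [(np.float64(1.3667423765827185), array([ 420.3, -250.2,   40. ]), array([203.1, 248.4]), array([13.5, 19.1]))]
white [(np.float64(0.6583938532402259), array([449.6, -70.3,  85. ]), array([271.4, 184.2]), array([10.9, 16.6]))]
seats [[621.5 -80.1  18. ]
 [630.6   6.8  18. ]
 [638.   78.   18. ]
 [648.7 162.9  18. ]]
```

Views agree within 2 mm, so I'm grasping green.

Request:
step_arm(series=[0, 0, -40, 0, 0, 0, 0, -40, 0, 0, 0, 0, -40, 0, 0, 0, 0, -40, 0, 0, 0, 0, -12, 0, 0, 0, 0, -12, 0, 0, 0, 0, 0, 0, 0, 0, 0, 0, 0, 1, 0, 0, 0, 0, 1, 0, 0, 0, 0, 1, 0, 0, 0, 0, 1, 0, 0, 0, 0, 1, 0, 0, 0, 0, 1, 0, 0, 0, 0, 1], squeeze=25)

```text
clock: 3.25
eef_pos: [396.5, 259.9, 46.4]
eef_rot: [-3.141, 0.0, 1.473]
wrist_force: [-2.4, 0.4, 0.7]
finger_gap: 35.7
finger_force: 25.0
```

Request:
step_arm(series=[0, 0, 40, 0, 1, 0, 0, 45, 0, 1, 0, 0, 45, 0, 1, 29.3, -31.7, 0, 0, 1, 29.3, -31.7, 0, 0, 1, 29.3, -31.7, 0, 0, 1, 29.3, -31.7, 0, 0, 1, 29.3, -31.7, 0, 0, 1, 29.3, -31.7, 0, 0, 1, 29.3, -31.7, 0, 0, 1, 29.3, -31.7, 0, 0, 1, 0, 0, 0, 0, 1, 0, 0, -40, 0, 1, 0, 0, -40, 0, 1, 0, 0, 0, 0, 1])

```text
clock: 5.12
eef_pos: [629.1, 7.0, 93.7]
eef_rot: [-3.136, 0.0, 1.473]
wrist_force: [0.1, 0.2, -1.0]
finger_gap: 35.6
finger_force: 25.0
```

Run:
```python
from h import *
print(manip.read_state()["eef_pos"])
p,d,i=cam("side"); print(top(p,i,"green",70+50,(630,6))); cv2.imwrite("pics/s1.png",cv2.resize(p[110:310,150:420],None,fx=2.9,fy=2.9,interpolation=cv2.INTER_CUBIC))
```

```text
[629.11940994   7.03647044  93.70295746]
[(np.float64(32.56027151575041), array([608.8,  30.8, 120. ]), array([288.3, 187.5]), array([13.3, 32.3]))]
```

View pics/s1.png

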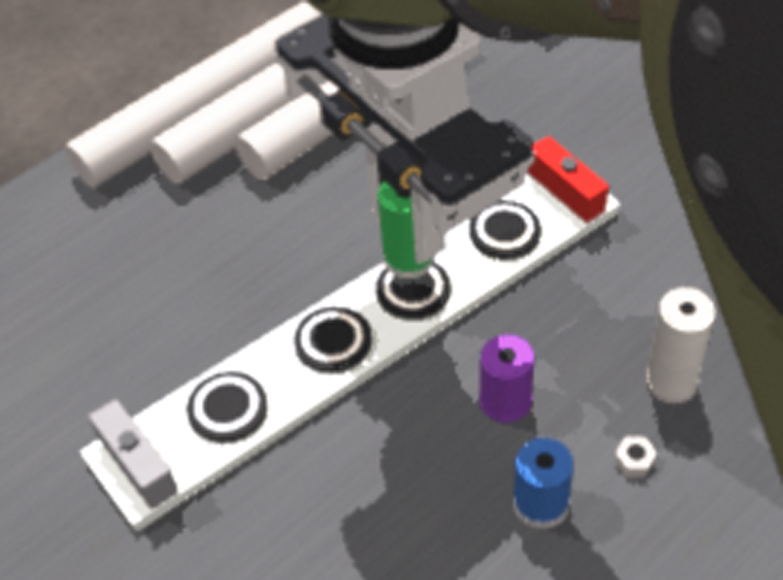

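Green hangs over its seat (crop 413,290), with the post foot 29 mm above it. Lowering.

Request:
step_arm(series=[1, -0.5, -14, 0, 1, 0, 0, -10, 0, 1, 0, 0, -2, 0, 1, 0, 0, 0, 0, 1, 0, 0, 0, 0, 1])

```text
clock: 5.8
eef_pos: [632.2, 5.8, 70.9]
eef_rot: [3.141, -0.0, 1.473]
wrist_force: [0.5, 0.7, -1.4]
finger_gap: 35.3
finger_force: 25.0
```

Request:
step_arm(series=[-1.5, 0.5, -3, 0, 1, 0, 0, -3, 0, 1, 0, 0, 0, 0, 1, 0, 0, 0, 0, 1])

```text
clock: 6.3
eef_pos: [630.5, 6.4, 64.5]
eef_rot: [3.142, -0.0, 1.473]
wrist_force: [-0.9, -1.1, 0.4]
finger_gap: 35.7
finger_force: 25.0
```

Request:
step_arm(series=[0, 0, 0, 0, 0.3, 0, 0, 0, 0, 0.3, 0, 0, 0, 0, 0.3, 0, 0, 15, 0, 0.3, 0, 0, 30, 0, 0.3, 0, 0, 45, 0, 0, 0, 0, 20, 0, 0, -30.2, -12.8, 0, 0, 0, -30.2, -12.8, 0, 0, 0, -30.2, -12.8, 0, 0, 0, -30.2, -12.8, 0, 0, 0, -30.2, -12.8, 0, 0, 0, -30.2, -12.8, 0, 0, 0, 0, 0, 0, 0, 0, 0, 0, 0, 0, 0])

```text
clock: 8.18
eef_pos: [450.0, -70.4, 175.3]
eef_rot: [3.14, 0.0, 1.473]
wrist_force: [0.0, 0.4, -0.6]
finger_gap: 93.8
finger_force: 0.0
```

Run:
```python
from h import *
print(manip.read_state()["eef_pos"])
p,d,i=cam("wrist"); print(top(p,i,"white",85,(449,-70))); cv2.imwrite("pics/w2.png",p)
p,d,i=cam("scene"); print(top(p,i,"green",88,(630,6)));cv2.imwrite("pics/sc2.png",p)
p,d,i=cam("side"); print(top(p,i,"green",88,(630,6)))
```

```text
[450.01496157 -70.4387948  175.32456107]
[(np.float64(1.458805277973355), array([447.6, -70.2,  85. ]), array([317.2, 209.2]), array([35.3, 39.6]))]
[(np.float64(3.1300461481801096), array([633.1,   5.7,  88. ]), array([366. , 193.2]), array([11.4, 16.4]))]
[(np.float64(3.0388767416596325), array([632.7,   7.4,  88. ]), array([289.4, 185.5]), array([12.4, 16.6]))]
```

View pics/w2.png

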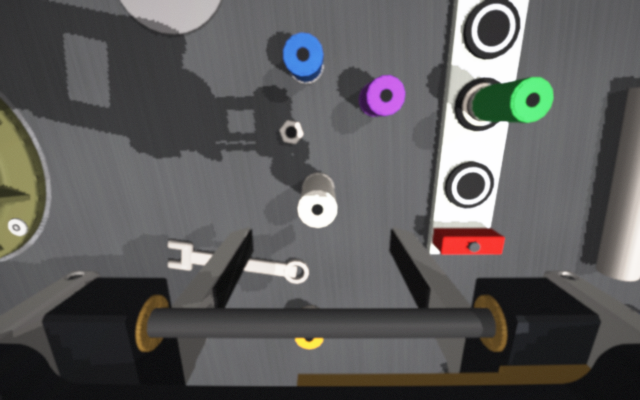

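Green stands on its seat. White's top is at (317,209), where expected, and the wrench is clear of the fingers. Grasping white.

Request:
step_arm(series=[-1, 0, -40, 0, 0, 0, 0, -40, 0, 0, 0, 0, -30, 0, 0, 0, 0, -14, 0, 0, 0, 0, 0, 0, 0, 0, 0, 0, 0, 1, 0, 0, 0, 0, 1, 0, 0, 0, 0, 1, 0, 0, 0, 0, 1, 0, 0, 0, 0, 1, 0, 0, 0, 0, 1, 0, 0, 0, 0, 1])

```text
clock: 9.82
eef_pos: [448.2, -70.4, 50.4]
eef_rot: [-3.141, -0.0, 1.473]
wrist_force: [-0.3, 1.1, 0.8]
finger_gap: 35.5
finger_force: 25.0
```

Request:
step_arm(series=[0, 0, 35, 0, 1, 0, 0, 45, 0, 1, 0, 0, 40, 0, 1, 28.9, -1.7, 0, 0, 1, 28.9, -1.7, 0, 0, 1, 28.9, -1.7, 0, 0, 1, 28.9, -1.7, 0, 0, 1, 28.9, -1.7, 0, 0, 1, 28.9, -1.7, 0, 0, 1, 0, 0, 0, 0, 1, 0, 0, -40, 0, 1, 0, 0, -30, 0, 1, 0, 0, -20, 0, 1, 0, 0, 0, 0, 1, 0, 0, 0, 0, 1])

```text
clock: 11.7
eef_pos: [622.2, -80.8, 81.8]
eef_rot: [3.14, 0.0, 1.473]
wrist_force: [0.1, 0.2, -3.0]
finger_gap: 35.5
finger_force: 25.0
```

Need z 68.4, so down 13.

Request:
step_arm(series=[-0.5, 0, -7, 0, 1, 0, 0, -4, 0, 1, 0, 0, -2, 0, 1, 0, 0, 0, 0, 1, 0, 0, 0, 0, 1])

```text
clock: 12.32
eef_pos: [621.2, -80.6, 68.4]
eef_rot: [3.142, 0.0, 1.473]
wrist_force: [-6.0, 1.0, 8.0]
finger_gap: 35.7
finger_force: 25.0
```

Request:
step_arm(series=[0, 0, 0, 0, 0.3, 0, 0, 0, 0, 0.3, 0, 0, 0, 0, 0.3, 0, 0, 15, 0, 0.3, 0, 0, 30, 0, 0.3, 0, 0, 45, 0, 0, 0, 0, 20, 0, 0, -24.5, 20.7, 0, 0, 0, -24.5, 20.7, 0, 0, 0, -24.5, 20.7, 0, 0, 0, -24.5, 20.7, 0, 0, 0, -24.5, 20.7, 0, 0, 0, -24.5, 20.7, 0, 0, 0, -24.5, 20.7, 0, 0, 0, 0, 0, 0, 0, 0, 0, 0, 0, 0, 0])

```text
clock: 14.32
eef_pos: [450.3, 64.0, 178.2]
eef_rot: [3.14, -0.0, 1.473]
wrist_force: [-0.2, 0.9, -0.4]
finger_gap: 93.8
finger_force: 0.0
```

Run:
```python
from h import *
print(manip.read_state()["eef_pos"])
p,d,i=cam("wrist"); print(top(p,i,"blue",55,(449,64)));cv2.imwrite("pics/w3.png",p)
for c in("scene","side"):
    p,d,i=cam(c); print(top(p,i,"blue",55,(449,64)),top(p,i,"white",103,(622,-80)),top(p,i,"green",88,(630,6)))
```

```text
[450.30604383  64.04041637 178.22815698]
[(np.float64(0.9171124412939408), array([448.3,  64.6,  55. ]), array([318. , 198.7]), array([31.8, 32.9]))]
[(np.float64(1.60579647664158), array([450.6,  63.6,  55. ]), array([307.8, 163.5]), array([ 9.2, 14.3]))] [(np.float64(58.47895867254445), array([ 665.3, -119.3,  103. ]), array([350.3, 232.5]), array([ 31.2, 252.1]))] [(np.float64(3.1300461481801096), array([633.1,   5.7,  88. ]), array([366. , 193.2]), array([11.4, 16.4]))]
[(np.float64(1.392182968623113), array([449. ,  65.4,  55. ]), array([337.3, 268.9]), array([16. , 18.6]))] [(np.float64(139.53037306037646), array([753.9, -34.4, 103. ]), array([264.2, 140.2]), array([ 9.2, 96.3]))] [(np.float64(2.7921372483466755), array([632.4,   7.4,  88. ]), array([289.5, 185.5]), array([12.4, 16.9]))]
```

View pics/w3.png

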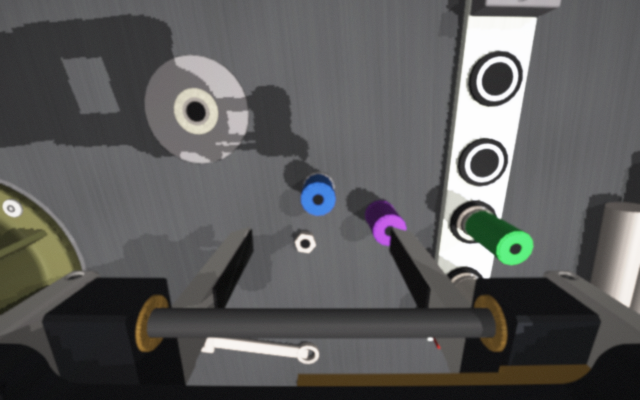

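Blue's top is at (318,199), and purple at (388,230) sits close to the right finger. I'll narrow the jaws while descending.

Request:
step_arm(series=[-0.5, 0.5, -30, 0, 0.35, 0, 0, -30, 0, 0.35, 0, 0, -30, 0, 0.35, 0, 0, -30, 0, 0.35, 0, 0, -15, 0, 0.35, 0, 0, -5, 0, 0.35, 0, 0, 0, 0, 0.35, 0, 0, 0, 0, 1, 0, 0, 0, 0, 1, 0, 0, 0, 0, 1, 0, 0, 0, 0, 1, 0, 0, 0, 0, 1, 0, 0, 0, 0, 1])

```text
clock: 16.1
eef_pos: [449.3, 64.8, 37.7]
eef_rot: [3.141, -0.0, 1.473]
wrist_force: [-2.4, 0.3, 5.9]
finger_gap: 35.5
finger_force: 25.0
```

Request:
step_arm(series=[0, 0, 35, 0, 1, 0, 0, 40, 0, 1, 0, 0, 35, 0, 1, 31.4, 2.2, 0, 0, 1, 31.4, 2.2, 0, 0, 1, 31.4, 2.2, 0, 0, 1, 31.4, 2.2, 0, 0, 1, 31.4, 2.2, 0, 0, 1, 31.4, 2.2, 0, 0, 1, 0, 0, 0, 0, 1, 0, 0, -35, 0, 1, 0, 0, -25, 0, 1, 0, 0, -20, 0, 1, 0, 0, 0, 0, 1, 0, 0, 0, 0, 1])

```text
clock: 17.98
eef_pos: [638.0, 78.0, 68.6]
eef_rot: [3.14, -0.0, 1.473]
wrist_force: [0.2, 0.3, -0.7]
finger_gap: 35.3
finger_force: 25.0
```

Target z is 55.7, so down 13.

Request:
step_arm(series=[0, 0, -7, 0, 1, 0, 0, -4, 0, 1, 0, 0, -2, 0, 1, 0, 0, 0, 0, 1, 0, 0, 0, 0, 1])

```text
clock: 18.6
eef_pos: [637.6, 78.0, 55.8]
eef_rot: [3.141, -0.0, 1.473]
wrist_force: [-6.8, -0.6, 11.9]
finger_gap: 35.2
finger_force: 25.0
```

Request:
step_arm(series=[0, 0, 0, 0, 0.3, 0, 0, 0, 0, 0.3, 0, 0, 0, 0, 0.3, 0, 0, 15, 0, 0.3, 0, 0, 30, 0, 0.3, 0, 0, 45, 0, 0, 0, 0, 40, 0, 0, -21.8, -32.8, 0, 0, 0, -21.8, -32.8, 0, 0, 0, -21.8, -32.8, 0, 0, 0, -21.8, -32.8, 0, 0, 0, -21.8, -32.8, 0, 0, 0, -21.8, -32.8, 0, 0, 0, -21.8, -32.8, 0, 0, 0, -21.8, -32.8, 0, 0, 0, -21.8, -32.8, 0, 0, 0, -21.8, -32.8, 0, 0, 0, 0, 0, 0, 0, 0, 0, 0, 0, 0, 0])

```text
clock: 20.98
eef_pos: [419.9, -249.8, 185.1]
eef_rot: [3.141, 0.0, 1.473]
wrist_force: [-0.9, -0.0, -0.2]
finger_gap: 93.8
finger_force: 0.0
```

Run:
```python
from h import *
print(manip.read_state()["eef_pos"])
p,d,i=cam("wrist"); print(top(p,i,"yellow",40,(420,-250)));cv2.imwrite("pics/w4.png",p)
for c in("scene","side"):
    p,d,i=cam(c); print(top(p,i,"yellow",40,(420,-250)),top(p,i,"blue",73,(638,78)),top(p,i,"green",88,(630,6))); cv2.imwrite(f"pics/{c}4.png",p)
```

```text
[ 419.87889562 -249.82760764  185.08141661]
[(np.float64(1.648433651306219), array([ 418.4, -249.8,   40. ]), array([318.6, 193.6]), array([31.5, 32.6]))]
[(np.float64(0.4102277775327897), array([ 420.3, -250.2,   40. ]), array([203.1, 248.4]), array([13.5, 19.1]))] [(np.float64(2.457625362104384), array([639.5,  76.1,  73. ]), array([383.2, 181.4]), array([10.3, 15. ]))] [(np.float64(3.2778132041891563), array([633.3,   5.9,  88. ]), array([366.2, 193.2]), array([11.2, 16.7]))]
[(np.float64(1.2942146375620718), array([ 418.8, -249.4,   40. ]), array([446.6, 188.8]), array([11.5, 16. ]))] [(np.float64(1.4606653554788147), array([639.4,  77.6,  73. ]), array([261.1, 208.2]), array([13.3, 16.6]))] [(np.float64(3.1017151440473913), array([632.8,   7.4,  88. ]), array([289.4, 185.4]), array([12.5, 16.3]))]
```

View pics/w4.png

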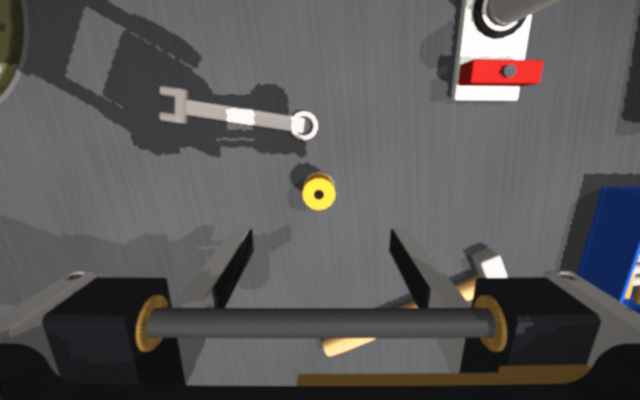

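View pics/side4.png

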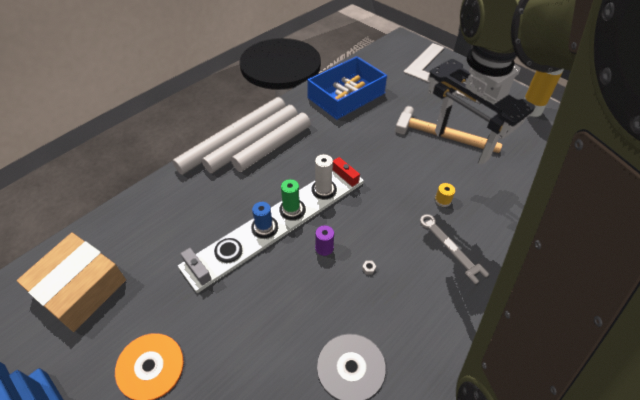

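White, green and blue stand on the seats next to red (side view 324,160, 290,187 and 262,210). Yellow's top is at wrist (319,193), and the hammer and wrench are clear. Grasping yellow.

Request:
step_arm(series=[-0.5, 0, -40, 0, 0, 0, 0, -40, 0, 0, 0, 0, -40, 0, 0.35, 0, 0, -22, 0, 0.35, 0, 0, -8, 0, 0.35, 0, 0, -4, 0, 0.35, 0, 0, 0, 0, 0.35, 0, 0, 0, 0, 1, 0, 0, 0, 0, 1, 0, 0, 0, 0, 1, 0, 0, 0, 0, 1, 0, 0, 0, 0, 1, 0, 0, 0, 0, 1])

```text
clock: 22.75
eef_pos: [419.1, -250.1, 30.7]
eef_rot: [-3.142, 0.0, 1.473]
wrist_force: [-2.3, 1.8, 6.0]
finger_gap: 35.6
finger_force: 25.0
```

Request:
step_arm(series=[0, 0, 40, 0, 1, 0, 0, 55, 0, 1, 0, 0, 55, 0, 1, 19, 34.6, 0, 0, 1, 19, 34.6, 0, 0, 1, 19, 34.6, 0, 0, 1, 19, 34.6, 0, 0, 1, 19, 34.6, 0, 0, 1, 19, 34.6, 0, 0, 1, 19, 34.6, 0, 0, 1, 19, 34.6, 0, 0, 1, 19, 34.6, 0, 0, 1, 19, 34.6, 0, 0, 1, 19, 34.6, 0, 0, 1, 19, 34.6, 0, 0, 1, 0, 0, 0, 0, 1, 0, 0, 0, 0, 1])

```text
clock: 24.88
eef_pos: [646.8, 164.8, 179.8]
eef_rot: [-3.141, 0.0, 1.473]
wrist_force: [0.3, 0.1, -2.1]
finger_gap: 35.5
finger_force: 25.0
```

Request:
step_arm(series=[0, 0, -40, 0, 1, 0, 0, -40, 0, 1, 0, 0, -28, 0, 1, 0, 0, -10, 0, 1, 0, 0, 0, 0, 1, 0, 0, 0, 0, 1])

```text
clock: 25.62
eef_pos: [647.7, 165.0, 64.1]
eef_rot: [3.14, -0.001, 1.473]
wrist_force: [0.6, -0.4, -1.6]
finger_gap: 35.8
finger_force: 25.0
```

Target z is 48.7, so down 14.5 or so.

Request:
step_arm(series=[-0.5, 0, -8, 0, 1, 0, 0, -4, 0, 1, 0, 0, -2, 0, 1, 0, 0, 0, 0, 1, 0, 0, 0, 0, 1])

```text
clock: 26.25
eef_pos: [646.6, 165.2, 48.8]
eef_rot: [3.141, -0.0, 1.473]
wrist_force: [-3.1, 0.1, 3.8]
finger_gap: 35.4
finger_force: 25.0
```

Request:
step_arm(series=[0, 0, 0, 0, 0.3, 0, 0, 0, 0, 0.3, 0, 0, 0, 0, 0.3, 0, 0, 15, 0, 0.3, 0, 0, 30, 0, 0.3, 0, 0, 45, 0, 0, 0, 0, 55, 0, 0, -30, 20, 20, 0, 0, -40, 20, 0, 0, 0, -40, 20, 0, 0, 0, -40, 20, 0, 0, 0, 0, 0, 0, 0, 0, 0, 0, 0, 0, 0])

```text
clock: 27.88
eef_pos: [497.1, 245.1, 214.4]
eef_rot: [3.14, -0.001, 1.473]
wrist_force: [0.9, 0.5, -0.6]
finger_gap: 93.9
finger_force: 0.0
```

Run:
```python
from h import *
print(manip.read_state()["eef_pos"])
for c in("scene","side"):
    p,d,i=cam(c); print(top(p,i,"yellow",58,(647,165)),top(p,i,"blue",73,(638,78)),top(p,i,"green",88,(630,6)))
    cv2.imwrite(f"pics/{c}5.png",p)
p=cv2.imread("pics/scene5.png"); cv2.imwrite("pics/crop5.png",cv2.resize(p[130:290,270:450],None,fx=3.7,fy=3.7,interpolation=cv2.INTER_CUBIC))
p=cv2.imread("pics/side5.png"); cv2.imwrite("pics/crop6.png",cv2.resize(p[135:295,175:375],None,fx=3.7,fy=3.7,interpolation=cv2.INTER_CUBIC))
```

```text
[497.1159688  245.07644306 214.40542087]
[(np.float64(3.184430593354897), array([649.7, 163.3,  58. ]), array([402.7, 167.7]), array([ 9.3, 15.5]))] [(np.float64(2.263556536542239), array([639.4,  76.2,  73. ]), array([383.1, 181.3]), array([10.3, 14.8]))] [(np.float64(3.2778132041891563), array([633.3,   5.9,  88. ]), array([366.2, 193.2]), array([11.2, 16.7]))]
[(np.float64(261.2980664141944), array([538.3, 402.6,  58. ]), array([148.4, 366.5]), array([59.3, 71.7]))] [(np.float64(9.481324079929397), array([629.5,  82.1,  73. ]), array([262.7, 212.3]), array([ 5.7, 14.4]))] []
```

View pics/crop5.png

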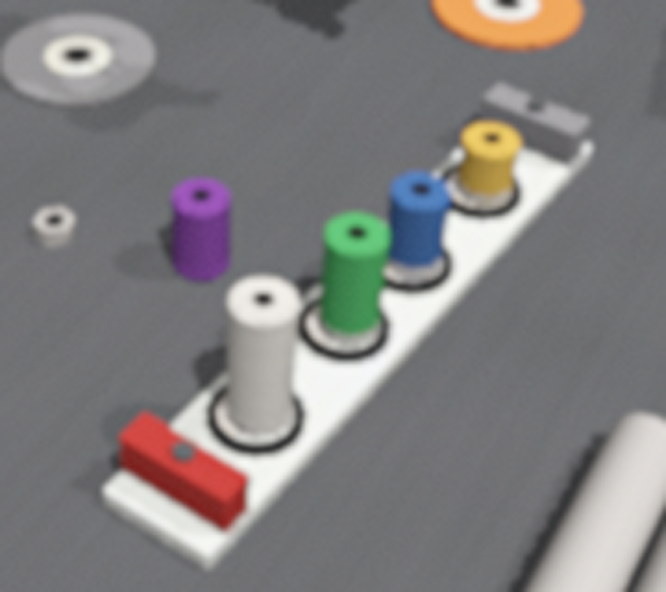

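View pics/crop6.png

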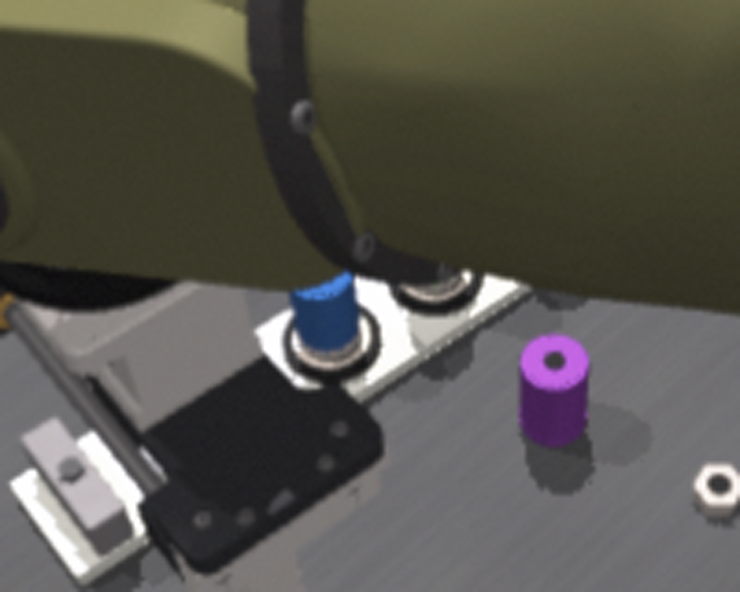

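The scene crop shows all four posts standing inside their rings: white (262,300) by the red stop, then green (357,232), blue (420,188) and yellow (490,140). Measured offsets are about 3 mm or less for green, blue and yellow. The arm is clear, so I'm handing in.

```bash
python3 -c "
from cell import manip
print(manip.sign_off())"
```

```text
the job is handed in; nothing more can be done
None
```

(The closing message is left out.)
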